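Open the dust extractor's filter box

ROBOT

A 7-joint arm with a two-finger parallel gripper is mounted at the origin on the work surface. World frame = base frame: x ahead of the robot, y to its left, z up, the work surface at z = 0. Lengths are in mm, angles in rad, forces in N, time in s.
With the tool pointing down it reaches from about 350 to 900 mm from the base axis. Payload 7.2 kg.
Tool frame: the origin (TCP) lies on the mounting face of the last link; the fingertips stand 182 mm ahead of it and the grasp point (between the pads) lies 163 mm ahead of it; z points along the fingers, y is the line along which they close (so a half turn about z gives the same grasp; the last joint's range is limited). The gripper opens to 88 mm and grips with 3 to 60 N. Pads are 20 mm wide; open, the fingers measure 115 mm over their backs; the gripper's body (75 mm by 178 mm) begins 61 mm behind the grasp point.
Start: joints at [-1.275, 0.411, -0.013, 1.596, 0.006, 1.134, -0.082], TCP at [222.401, 584.09, 404.653] pointing down, gripper open.
Joint ranges: [-2.95, 2.95], [-0.29, 1.99], [-1.47, 1.44], [0.14, 2.54], [-1.03, 4.17], [0.13, 1.85], [-2.86, 2.86]. Speed limits (rad/s): [2.39, 2.39, 3.01, 3.01, 3.14, 3.14, 3.14].

INTERFACE

Orientations are given as a unit quaternion [w, x, y, z].
In Python, from plant import arm, get_image, observe gives the robot as it stands (arm), with the cameras as plain functions and the readings as plain functions.
- The arm moves only by the tool shift_gripper, called after ">>>" by a JSON object that holds its "op" and its "data". Schema: {"type":"object","properties":{"rows":{"type":"array","items":{"type":"number"},"minItems":7,"maxItems":70},"only":{"type":"string"},"quiet":{"type":"boolean"},"lines":{"type":"string"}},"required":["rows"],"additionalProperties":false}. rows is one flat list of numbers that holds 1 to 10 rows one after another, with no inner brackets; each row has 7 numbers: a rotation vector rx, ry, rz in fractions of the full range, 1 being 2 rad, then dx, dy, dz in a scale on which 1.0 is 800 mm, then the finger opening in mm; each row is the pose to reach, as a shift and turn from the pose commanded when the call began, along the tool's axes at that moment; what a row does not reach only later rows make up. A row lasts 1/8 s, in which the tool goes at most 62.5 mm and 0.188 rad, less where a joint would pass 70% of its speed; a pose out of reach is approached as far as the arm can. The fingers move at their own pace and stop on an object; the grip force is fixed at half the most. Time passes only in rows, so rows that do not move let the fingers close. The tool returns the time, the measured TCP pose, the force, the opening and the grip force at its end. only (a regular expression) keeps the lines of the reply that match it, lines (a string "A,B") keeps lines A to B, and quiet returns only ok. Shift and turn numbers lie between -1 and 1, and a call with a number outside is refused. Input that does not fit is refused with a message, and nothing moves.
- observe(): the state, without advancing time (a new reading comes with each control period).
- get_image(name): name is "side" or "top"; returns a dict with "image" (384x512x3 uint8, blue, green, red), "mtx" (3x3 intrinsics, pixels), "k1" (the pictures are not rectified: a ray, as slopes to the right and down, at radius r is drawn at 1 + k1 r^2 times it, then the intrinsics apply), "rvec" (rotation vector, rad) and "tvec" (3), from world to camera coordinates, as OpenCV has them. Camera axes: x right, y down, z forward; pixel columns grow to the right and rows downward; lengths in mm; the calibration is good to about 2 mm. A picture is of the moment at which its call begins. There is no depth.
- arm.finish_job(): hands the job in; it is judged then, once.
The state is a dict: "time": time; "joint_pos": joint angles; "qvel": joint speeds; "effort": joint torques, N m; "tcp_pos": TCP position; "orientation": TCP orientation; "contact_force": force on the tool from outside, world axes, zero at the start; "moment": the same for the moment, N m; "width": finger opening in mm; "grip_force": force on a finger pad.
Only numpy, scipy, OpenCV 4.12 (cv2) and the standard library are available. Lean on these libraries where they do the work, as an engineer would, in place of code of your own. Each camera call takes 0.05 s, during which the arm holds its last target. There are 200 camera calls.

TASK

Open the filter box of the bench dust extractor: with the fingertips, press the snap tab fully down, where it stays, then push the released cover along its guide rails off the filter opening until the opening is completely uncovered and the cover lies flat on the shelf at the other end of the box. Do not lift or tip the cover, and leave the tools and stones on the bench where they are.

Things in the scene. Friction and masses are not known exactly. Their poses are not given: they have to be found in the camera images.
- unit: green filter box of a bench dust extractor, fixed, 268 mm long (x), 150 mm wide (y). Origin: centre of its underside; x points from the opening end to the shelf end, the way the cover slides off; z up. Two runners (tops z = 0.080, |y| 0.044 to 0.0595, x -0.130 to 0.130) carry the cover; guide rails outside them (tops z = 0.090). An inlet pipe sticks 35 mm out of the +y side at x = -0.07.
- opening (a point): centre of the filter opening (92 mm in x, 88 mm in y: x = -0.122 to -0.030 of the box) at runner height z = 0.080; axes as the box. The filter cartridge in it reaches up to z = 0.071, the thin wall behind it (rear face x = -0.130) to z = 0.075.
- shelf (a point): centre of the shelf end of the box at runner height (x = 0.05, z = 0.080 of the box), axes as the box. Shelf: x = -0.030 to 0.130, its deck between the runners at z = 0.075, closed by a fixed stop wall at x = 0.130 (8 mm thick, top z = 0.095).
- cover: loose grey plastic cover, a flat ribbed slab 110 (x) x 114 (y) x 22 mm high, about 0.3 kg, 2.5 mm play to each guide rail. Origin: centre of its underside; axes as the box. Closed, it rests on the runners at x = -0.078, y = 0, z = 0.080 of the box, its front 3 mm from the tab, which blocks it. Slid towards +x it passes over the pressed tab, up to 153 mm; at x > 0.030 the opening is uncovered.
- cover_rear (a point): middle of the cover's rear face, the one to push towards the box's +x, 11 mm above its underside (half its height); axes as the cover. Closed, this face overhangs the box's rear wall by 3 mm.
- tab (a joint): snap tab's travel straight down (m): 0 is up (top at z = 0.087 of the box); 0.011 is fully in, at a hard stop (top z = 0.076, 4 mm below the cover's underside and 1 mm above the deck). It starts 0 to 1.5 mm in, takes about 4 N to push and stays where it is left. In by 8.5 mm or more it frees the cover.
- tab_top (a point): centre of the top face of the snap tab, a grey plastic block 40 mm (box x) x 44 mm (box y) standing up between the runners just in front of the closed cover, at x = 0, y = 0 of the box; moves with it; axes as the box.
- club_hammer: loose hammer with a wooden handle, 240 mm long, lying beside the box. A bystander. Origin at the underside, near its middle.
- flat_chisel: loose all-steel chisel, 170 mm long, 16 mm thick, lying beside the box. A bystander. Origin at the underside, middle; x along it.
- claw_chisel: loose chisel with a wooden grip, 160 mm long, 16 mm thick. A bystander. Origin at the underside, middle; x along it.
- marble_offcut: loose marble block, 70 x 50 x 35 mm high. A bystander. Origin at the underside, centre.
- finial: small loose turned plaster finial, 52 mm across, 64 mm high, standing. A bystander. Origin at the underside, centre.
- dust_brush: loose brush with a wooden handle. A bystander. Origin at the underside, near its middle; x along it.

How it is judged (in metres and radians):
On the way, in this order (a step that is already met when the one before it is completed fails the run):
1. the snap tab is pressed in by at least 8.5 mm while the cover is still on its seat (value of joint tab above 0.0085 m and x of cover in the frame of unit below -0.07 m), for 0.2 s.
2. the cover has been pushed clear of the opening (x of cover in the frame of unit above 0.03 m), for 0.2 s.
At the end, for the whole second after the job is handed in: The tab is still in by at least 8.5 mm; the cover lies flat (within 0.05 rad) and at rest on the runners of the box's shelf end, between the guide rails, its origin at least 30 mm beyond the box's middle towards the stop, so that the whole opening is uncovered (value of joint tab above 0.0085 m and x of cover in the frame of unit between 0.03 and 0.08 m and y of cover in the frame of unit between -0.006 and 0.006 m and z of cover in the frame of unit between 0.076 and 0.084 m and angle between cover's own z axis and vertical below 0.05 rad and linear speed of cover below 0.01 m/s); the robot touches nothing.
It fails at once if the cover is lifted more than 10 mm off its runners (z of cover in the frame of unit above 0.09 m).
It fails at once if the cover is tipped by more than 0.2 rad (angle between cover's own z axis and vertical above 0.2 rad).
It fails at once if the cover drops off the box (z of cover in the frame of unit below 0.06 m).
It fails at once if a tool or stone on the bench is moved by more than 20 mm (distance of any of club_hammer, flat_chisel, claw_chisel, marble_offcut, finial, dust_brush from where it was at the start of the episode above 0.02 m).
It also fails if it takes over 51 s, if anything falls off the work surface, if the arm or the gripper's body presses on something with over 40 N, if the wrist force passes 120 N, or if a joint passes its speed limit or range.

## Working session

There is one attempt and no reset: what is moved stays moved. The work goes in short steps, Python scripts to look and compute and a tool call to move; the robot and the scene stay as the last step left them, time stands still between calls to the robot, and variables do not carry over. Pictures are saved under pics/ and viewed, at most 10 in all, crops included, and the job is handed in when it is done.

```bash
ls; mkdir -p pics; python3 - <<'E'
from plant import arm, get_image, observe
import cv2,pickle
s=observe();print(s)
d={}
for n in("side","top"):
    d[n]=get_image(n);cv2.imwrite(f"pics/{n}0.png",d[n]["image"])
    print(n,d[n]["mtx"],d[n]["k1"],d[n]["rvec"],d[n]["tvec"])
pickle.dump(d,open("im0.pkl","wb"))
E
```

```text
pics
plant.py
{'time': 0.0, 'joint_pos': array([-1.27521132,  0.41188216, -0.01271395,  1.59702678,  0.00560722,
        1.13430703, -0.08221821]), 'qvel': array([-0.00174835, -0.00018627, -0.00154989, -0.00041437, -0.00082249,
        0.00042458, -0.00060723]), 'effort': array([ 4.76633813e-04, -5.87950873e+01,  6.42395932e-01, -2.91081244e+01,
       -5.36388194e-02,  1.82794081e-02,  1.39239455e-04]), 'tcp_pos': array([222.32813015, 583.89061137, 403.82696943]), 'orientation': array([-8.49549829e-05,  1.80885629e-01,  9.83503818e-01, -7.89260592e-04]), 'contact_force': array([ 0.10456101, -0.07263657, -1.12456559]), 'moment': array([ 0.04488413, -0.02022484, -0.00163909]), 'grip_force': 0.0, 'width': 87.94867512285747}
side [[364.52090669   0.         251.48893581]
 [  0.         364.52090669 195.01357629]
 [  0.           0.           1.        ]] -0.11427374828661424 [ 2.25330776 -0.72734913  0.32708069] [-468.72395918  293.71404927  981.17306019]
top [[464.4937417    0.         255.15128061]
 [  0.         464.4937417  195.15653935]
 [  0.           0.           1.        ]] 0.04965990708998295 [ 2.1089047  -2.15146105  0.15128319] [  23.22719591  577.26739259 1451.0618812 ]
```

View pics/top0.png

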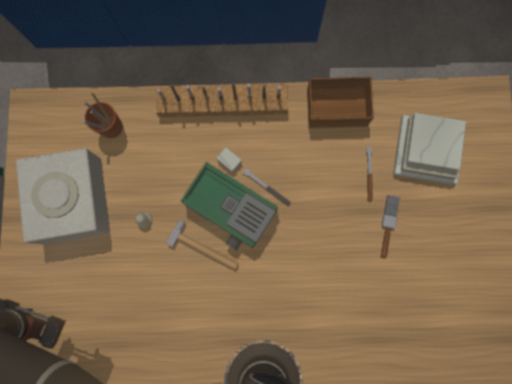

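View pics/side0.png

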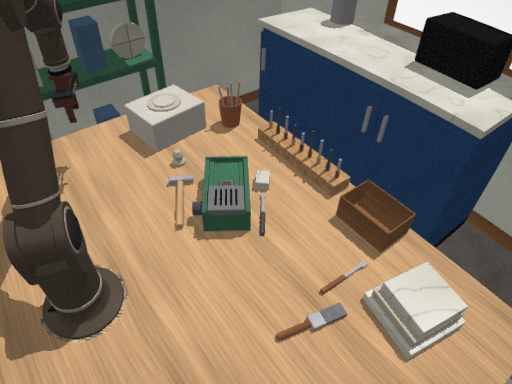

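The top view shows the box at about (183-277, 165-245), with the cover at its lower right, the tab at about (230,204) and the shelf at the upper left. The hammer lies along its lower side and the chisel and marble along its upper side. Next I zoom in and measure by colour masks.

```bash
cat > h.py <<'E'
import numpy as np,cv2
def onplane(c,px,z):
    px=np.asarray(px,float).reshape(-1,1,2)
    r=cv2.undistortPoints(px,c["mtx"],np.array([c["k1"],0,0,0,0.])).reshape(-1,2)
    R=cv2.Rodrigues(np.asarray(c["rvec"],float))[0];t=np.asarray(c["tvec"],float).ravel()
    C=-R.T@t; D=np.c_[r,np.ones(len(r))]@R
    return C+D*((z-C[2])/D[:,2])[:,None]
def proj(c,P):
    return cv2.projectPoints(np.asarray(P,float).reshape(-1,1,3),np.asarray(c["rvec"],float),np.asarray(c["tvec"],float),c["mtx"],np.array([c["k1"],0,0,0,0.]))[0].reshape(-1,2)
E
python3 - <<'E'
import pickle,cv2,numpy as np
from h import *
d=pickle.load(open("im0.pkl","rb"))
t=d["top"]["image"][150:260,170:290];s=d["side"]["image"][145:245,185:285]
cv2.imwrite("pics/z0.png",np.hstack([cv2.resize(t,(480,440),interpolation=3),cv2.resize(s,(320,320),interpolation=3)[:, :].copy() if 0 else cv2.copyMakeBorder(cv2.resize(s,(320,320),interpolation=3),0,120,0,0,0)]))
c=d["top"];hsv=cv2.cvtColor(c["image"],cv2.COLOR_BGR2HSV)
g=cv2.inRange(hsv,(60,70,20),(95,255,255));g[:150]=0;g[260:]=0
ys,xs=np.nonzero(g);print(len(xs),xs.min(),xs.max(),ys.min(),ys.max())
P=onplane(c,np.c_[xs,ys],90)[:,:2]
r=cv2.minAreaRect(P.astype(np.float32));print("green z90",r)
roi=np.zeros_like(g);cv2.fillPoly(roi,[cv2.convexHull(np.c_[xs,ys].astype(np.int32))],255)
k=cv2.inRange(hsv,(0,0,70),(180,60,255))&roi
n,l,st,ce=cv2.connectedComponentsWithStats(k);
for i in range(1,n):
  if st[i,4]>30:
    yy,xx=np.nonzero(l==i);print(st[i],ce[i],cv2.minAreaRect(onplane(c,np.c_[xx,yy],102 if st[i,4]>400 else 86)[:,:2].astype(np.float32)))
E
```

```text
1767 0 258 165 244
green z90 ((634.0083618164062, 389.46405029296875), (829.5577392578125, 203.5533905029297), 73.16802978515625)
[  17  167   89   37 2072] [ 67.77364865 180.56322394] ((645.5198364257812, 603.9049072265625), (297.1900329589844, 106.50698852539062), 73.24478149414062)
[ 219  192   40   51 1247] [241.29430634 214.06736167] ((506.52532958984375, 67.2643051147461), (118.01132202148438, 151.8797149658203), 82.8330078125)
[197 211  30  20  44] [211.25       220.52272727] ((494.1889953613281, 148.69281005859375), (109.0008773803711, 5.627273082733154), 57.27261734008789)
[177 220   8   6  33] [180.60606061 222.81818182] ((489.71429443359375, 243.7786102294922), (22.832199096679688, 14.287105560302734), 74.82221984863281)
```

View pics/z0.png

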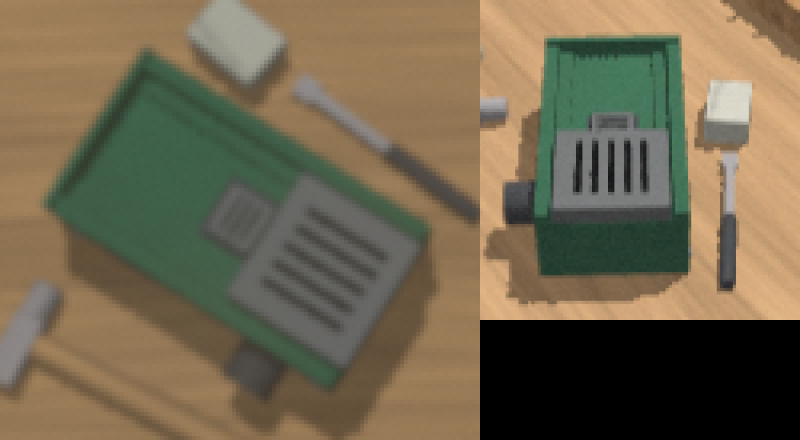

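The crop shows the shelf-end corners at (147,50) and (47,205) and the rear corners at (430,228) and (333,388). The cover corners are (303,173), (425,240), (345,367) and (230,295), and the tab is centred near (240,217). The pipe at (255,368) confirms the +y side.

```bash
python3 - <<'E'
import pickle,cv2,numpy as np
from h import *
d=pickle.load(open("im0.pkl","rb"));c=d["top"];s=d["side"]
f=lambda L:(np.array(L)+.5)/4-.5+[170,150]
A=onplane(c,f([(147,50),(47,205)]),95);B=onplane(c,f([(430,228),(333,388)]),90);K=onplane(c,f([(303,173),(425,240),(345,367),(230,295)]),102)
T=onplane(c,f([(240,217)]),86)
print(A,B,K,K.mean(0),T,sep="\n")
print("lens",np.linalg.norm(A[0,:2]-B[0,:2]),np.linalg.norm(A[1,:2]-B[1,:2]),np.linalg.norm(A[0]-A[1]),np.linalg.norm(B[0]-B[1]))
v=lambda a:np.degrees(np.arctan2(a[1],a[0]))
print("yaw",v(A[0]-B[0]),v(A[1]-B[1]),v(A[1]-A[0])-90,v(B[1]-B[0])-90, v(K[0]-K[1]),v(K[3]-K[2]))
# mask based
hsv=cv2.cvtColor(c["image"],cv2.COLOR_BGR2HSV)
m=cv2.inRange(hsv,(60,70,20),(95,255,255));z=np.zeros_like(m);z[155:255,175:285]=255
m=cv2.morphologyEx(m&z,cv2.MORPH_OPEN,np.ones((2,2)))
cn=max(cv2.findContours(m,0,1)[0],key=cv2.contourArea)
r=cv2.minAreaRect(onplane(c,cn.reshape(-1,2),90)[:,:2].astype(np.float32));print(r)
# side-view corners: offset (185,145), scale 3.2
g=lambda L:(np.array(L)+.5)/3.2-.5+[185,145]
print("side stop corners z95",onplane(s,g([(546,38),(681,38)]-np.array([480,0])),95))
print("side cover top z102 K",onplane(s,g(np.array([(556,129),(667,127),(672,207),(553,209)])-[480,0]),102))
print("side tab",onplane(s,g([(613-480,121)]),86))
E
```

```text
[[678.69649898 162.94650828  95.        ]
 [556.67575259 241.17290415  95.        ]]
[[532.95928803 -56.7414828   90.        ]
 [410.62231152  20.92979859  90.        ]]
[[576.476828    41.01724246 102.        ]
 [522.09534015 -52.27601235 102.        ]
 [425.77401358  11.21586193 102.        ]
 [482.64831278  98.57370735 102.        ]]
[501.74862363  24.63269985 102.        ]
[[545.30645801  91.45949874  86.        ]]
lens 263.6326005682927 264.27000056632886 144.94285618693505 144.91088218064823
yaw 56.440393135147254 56.449792081294476 57.336435342131836 57.58869121772793 59.761701514101084 56.933872598206186
((567.1705932617188, 129.99671936035156), (164.30149841308594, 142.8662567138672), 56.03433609008789)
side stop corners z95 [[553.7164438  244.49245253  95.        ]
 [676.45140599 157.97745749  95.        ]]
side cover top z102 K [[481.6888488  103.49189833 102.        ]
 [575.03971287  41.226458   102.        ]
 [514.59531533 -52.6124653  102.        ]
 [421.50205957  10.02870798 102.        ]]
side tab [[544.54903     95.27108075  86.        ]]
```

Box origin is about (543.5, 90) with yaw about 56.8°, so the closed fingers should press near (546, 94). The move turns the tool by +1.786 rad, so tool x equals box x, and shifts it by (-477, -343, +60).

Units first: shifts go in shares of 800 mm and turns go in shares of 2 rad. So -477 mm / 800 = -0.5963, -343 mm / 800 = -0.4288, 1.786 rad / 2 = 0.893.

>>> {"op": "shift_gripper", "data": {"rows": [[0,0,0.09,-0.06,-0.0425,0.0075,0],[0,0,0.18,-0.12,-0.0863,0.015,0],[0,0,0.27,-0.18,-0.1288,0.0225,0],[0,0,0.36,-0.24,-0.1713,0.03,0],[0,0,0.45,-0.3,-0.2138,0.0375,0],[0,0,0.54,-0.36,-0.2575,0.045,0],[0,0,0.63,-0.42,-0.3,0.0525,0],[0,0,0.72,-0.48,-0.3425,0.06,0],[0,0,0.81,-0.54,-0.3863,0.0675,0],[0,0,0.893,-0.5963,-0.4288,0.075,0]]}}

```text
refused: rows[0]: [0, 0, 0.09, -0.06, -0.0425, 0.0075, 0] is not of type 'number' (schema: type "number"). Nothing was moved.
```

The call was refused and nothing moved: it wants one flat list, 7 numbers to a row, no inner brackets. Same move again in that form.

>>> {"op": "shift_gripper", "data": {"rows": [0,0,0.09,-0.06,-0.0425,0.0075,0,0,0,0.18,-0.12,-0.0863,0.015,0,0,0,0.27,-0.18,-0.1288,0.0225,0,0,0,0.36,-0.24,-0.1713,0.03,0,0,0,0.45,-0.3,-0.2138,0.0375,0,0,0,0.54,-0.36,-0.2575,0.045,0,0,0,0.63,-0.42,-0.3,0.0525,0,0,0,0.72,-0.48,-0.3425,0.06,0,0,0,0.81,-0.54,-0.3863,0.0675,0,0,0,0.893,-0.5963,-0.4288,0.075,0]}}

```text
time: 1.35
tcp_pos: [546.9, 92.1, 344.4]
orientation: [0.0, 0.881, 0.473, 0.0]
contact_force: [0.3, -0.3, 0.3]
width: 0.7
grip_force: 0.0
```

>>> {"op": "shift_gripper", "data": {"rows": [0,0,0,0,0,0,0,0,0,0,0,0,0,0,0,0,0,0,0,0,0,0,0,0,0,0,0,0]}}

```text
time: 1.85
tcp_pos: [545.7, 95.1, 344.7]
orientation: [-0.0, 0.879, 0.477, 0.0]
contact_force: [0.2, 0.4, 1.4]
width: 0.4
grip_force: 0.0
```

```bash
python3 - <<'E'
from plant import arm, get_image, observe
import cv2,pickle,numpy as np
from scipy.spatial.transform import Rotation as R
o=observe();q=o["orientation"];print(o["tcp_pos"],o["joint_pos"],o["contact_force"],R.from_quat(np.r_[q[1:],q[0]]).as_matrix().round(3))
d={n:get_image(n) for n in("side","top")};pickle.dump(d,open("im1.pkl","wb"))
t=d["top"]["image"][150:260,170:290];s=d["side"]["image"][115:245,175:275]
cv2.imwrite("pics/z1.png",np.hstack([cv2.resize(t,(480,440),interpolation=3),cv2.resize(s,(320,416),interpolation=3).__class__((440,320,3),np.uint8) if 0 else cv2.copyMakeBorder(cv2.resize(s,(320,416),interpolation=3),0,24,0,0,0)]))
E
```

```text
[545.71751909  95.07929973 344.7451638 ] [-0.67184233  0.38038738  0.53234767  1.86716521 -0.23360208  0.95566075
 -0.61124618] [0.18143709 0.37237017 1.36979322] [[ 0.545  0.838 -0.   ]
 [ 0.838 -0.545  0.001]
 [ 0.    -0.    -1.   ]]
```

View pics/z1.png

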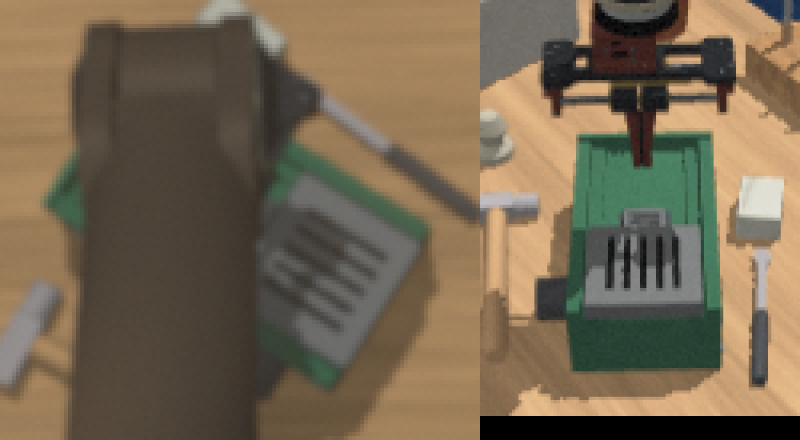

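The side view shows the closed fingertips at (642,160) over the tab at (644,215), aligned with it across the box. The cover is still closed. I press in steps.

Converted, 82 mm / 800 = 0.1025, 80 mm / 800 = 0.1.

>>> {"op": "shift_gripper", "data": {"rows": [0,0,0,0,0,0.0438,0,0,0,0,0,0,0.075,0,0,0,0,0,0,0.09,0,0,0,0,0,0,0.0925,0,0,0,0,0,0,0.095,0,0,0,0,0,0,0.0975,0,0,0,0,0,0,0.1,0,0,0,0,0,0,0.1025,0]}}

```text
time: 2.95
tcp_pos: [546.5, 93.9, 263.0]
orientation: [0.0, 0.88, 0.476, 0.001]
contact_force: [-0.4, 0.4, 3.5]
width: 0.3
grip_force: 1.7
```

>>> {"op": "shift_gripper", "data": {"rows": [0,0,0,0,0,0.0013,0,0,0,0,0,0,0.0025,0,0,0,0,0,0,0.0038,0,0,0,0,0,0,0.0038,0]}}

```text
time: 3.45
tcp_pos: [546.3, 93.9, 259.7]
orientation: [0.0, 0.88, 0.476, 0.0]
contact_force: [1.7, 0.6, 2.5]
width: 0.6
grip_force: 1.5
```

Converted, 2 mm / 800 = 0.0025, 1 mm / 800 = 0.0013.

>>> {"op": "shift_gripper", "data": {"rows": [0,0,0,0,0,0.0013,0,0,0,0,0,0,0.0025,0,0,0,0,0,0,0.0025,0,0,0,0,0,0,0.0025,0]}}

```text
time: 3.95
tcp_pos: [546.3, 93.8, 258.3]
orientation: [-0.0, 0.88, 0.476, 0.0]
contact_force: [1.0, 0.1, 10.9]
width: 0.4
grip_force: 5.2
```

>>> {"op": "shift_gripper", "data": {"rows": [0,0,0,0,0,0.0013,0,0,0,0,0,0,0.0013,0,0,0,0,0,0,0.0013,0]}}

```text
time: 4.32
tcp_pos: [546.3, 93.7, 258.2]
orientation: [-0.0, 0.88, 0.476, 0.001]
contact_force: [-3.9, -0.4, 20.2]
width: 0.5
grip_force: 10.0
```

The force rose to 20 N with the tip at z=76, so the tab is on its hard stop. I raise the tool and go behind the cover.

Converted, -167 mm / 800 = -0.2088, -130 mm / 800 = -0.1625.

>>> {"op": "shift_gripper", "data": {"rows": [0,0,0,0,0,-0.0375,0,0,0,0,0,0,-0.0875,0,0,0,0,-0.05,0,-0.1,20,0,0,0,-0.1063,0,-0.1,40,0,0,0,-0.1625,0,-0.1,40,0,0,0,-0.2088,0,-0.1,40,0,0,0,-0.2088,0,-0.1,40,0,0,0,-0.2088,0,-0.1,40]}}

```text
time: 5.32
tcp_pos: [454.7, -45.4, 336.4]
orientation: [-0.0, 0.879, 0.476, -0.0]
contact_force: [-0.1, 0.2, -1.2]
width: 40.0
grip_force: 0.0
```

```bash
python3 - <<'E'
from plant import arm, get_image, observe
import cv2,pickle,numpy as np
o=observe();print(o["tcp_pos"],o["joint_pos"].round(2))
d={n:get_image(n) for n in("side","top")};pickle.dump(d,open("im2.pkl","wb"))
t=d["top"]["image"][150:260,170:290];s=d["side"]["image"][115:245,175:275]
cv2.imwrite("pics/z2.png",np.hstack([cv2.resize(t,(480,440),interpolation=3),cv2.copyMakeBorder(cv2.resize(s,(320,416),interpolation=3),0,24,0,0,0)]))
E
```

```text
[454.69691661 -45.42064518 336.3639939 ] [-0.52  0.22  0.6   2.1  -0.17  0.87 -0.4 ]
```

View pics/z2.png

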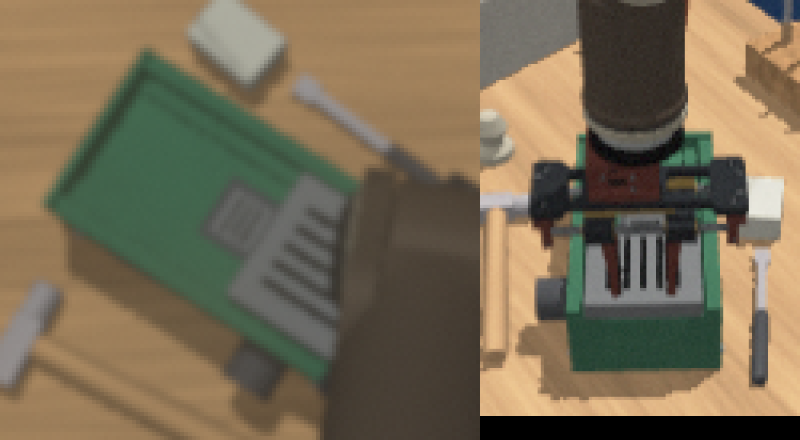

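The tab is now darker and level with the deck, at top crop (240,217). The cover is still seated, and the fingers are behind and above it. I descend and start pushing.

Converted, 69 mm / 800 = 0.0863, 55 mm / 800 = 0.0688.

>>> {"op": "shift_gripper", "data": {"rows": [0,0,0,0,0,0.0375,40,0,0,0,0,0,0.0688,40,0,0,0,0,0,0.0863,40,0,0,0,0,0,0.0863,40,0,0,0,0.005,0,0.0863,40,0,0,0,0.01,0,0.0863,40,0,0,0,0.015,0,0.0863,40,0,0,0,0.02,0,0.0863,40,0,0,0,0.025,0,0.0863,40,0,0,0,0.03,0,0.0863,40]}}

```text
time: 6.68
tcp_pos: [467.8, -26.2, 267.7]
orientation: [0.0, 0.88, 0.476, -0.0]
contact_force: [-2.2, -3.1, 2.3]
width: 39.9
grip_force: 1.6
```

>>> {"op": "shift_gripper", "data": {"rows": [0,0,0,0.005,0,0,40,0,0,0,0.01,0,0,40,0,0,0,0.015,0,0,40,0,0,0,0.02,0,0,40]}}

```text
time: 7.18
tcp_pos: [476.8, -12.3, 267.6]
orientation: [-0.0, 0.88, 0.476, -0.0]
contact_force: [-1.3, -3.0, 4.0]
width: 40.1
grip_force: 1.5
```

Converted, 64 mm / 800 = 0.08, 56 mm / 800 = 0.07.

>>> {"op": "shift_gripper", "data": {"rows": [0,0,0,0.01,0,0,40,0,0,0,0.02,0,0,40,0,0,0,0.03,0,0,40,0,0,0,0.04,0,0,40,0,0,0,0.05,0,0,40,0,0,0,0.06,0,0,40,0,0,0,0.07,0,0,40,0,0,0,0.08,0,0,40]}}

```text
time: 8.18
tcp_pos: [511.9, 41.5, 267.6]
orientation: [-0.0, 0.88, 0.476, -0.0]
contact_force: [-1.8, -2.8, 1.1]
width: 39.9
grip_force: 1.4
```

>>> {"op": "shift_gripper", "data": {"rows": [0,0,0,0.01,0,0,40,0,0,0,0.02,0,0,40,0,0,0,0.03,0,0,40,0,0,0,0.0375,0,0,40,0,0,0,0.0438,0,0,40,0,0,0,0.0488,0,0,40,0,0,0,0.0525,0,0,40,0,0,0,0.055,0,0,40,0,0,0,0.0563,0,0,40]}}

```text
time: 9.3
tcp_pos: [536.3, 78.8, 267.6]
orientation: [-0.0, 0.88, 0.476, -0.0]
contact_force: [-1.7, -2.6, 1.1]
width: 39.5
grip_force: 1.3
```

```bash
python3 - <<'E'
from plant import arm, get_image, observe
import cv2,pickle,numpy as np
o=observe();print(o["tcp_pos"],o["joint_pos"].round(2))
d={n:get_image(n) for n in("side","top")};pickle.dump(d,open("im3.pkl","wb"))
t=d["top"]["image"][150:260,170:290];s=d["side"]["image"][115:245,175:275]
cv2.imwrite("pics/z3.png",np.hstack([cv2.resize(t,(480,440),interpolation=3),cv2.copyMakeBorder(cv2.resize(s,(320,416),interpolation=3),0,24,0,0,0)]))
E
```

```text
[536.30972804  78.75504163 267.61998828] [-0.63  0.47  0.51  1.96 -0.32  0.79 -0.51]
```

View pics/z3.png

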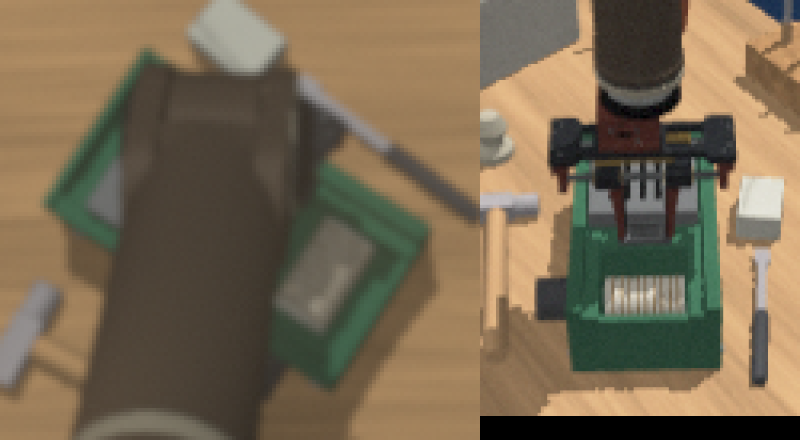

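The opening and its filter are uncovered and the cover is at the shelf end. I back off 10 mm, raise the tool, move it clear and measure.

Converted, -170 mm / 800 = -0.2125, -125 mm / 800 = -0.1563.

>>> {"op": "shift_gripper", "data": {"rows": [0,0,0,-0.0125,0,0,40,0,0,0,-0.0188,0,0,40,0,0,0,-0.0188,0,-0.05,40,0,0,0,-0.0188,0,-0.1125,40,0,0,0,-0.0875,0,-0.125,40,0,0,0,-0.1563,0,-0.125,40,0,0,0,-0.2125,0,-0.125,40,0,0,0,-0.2125,0,-0.125,40,0,0,0,-0.2125,0,-0.125,40]}}

```text
time: 10.52
tcp_pos: [443.5, -63.2, 367.9]
orientation: [-0.0, 0.88, 0.476, 0.001]
contact_force: [0.1, -0.2, -0.0]
width: 40.3
grip_force: 0.0
```

```bash
python3 - <<'E'
from plant import arm, get_image, observe
import cv2,pickle,numpy as np
from h import *
d={n:get_image(n) for n in("side","top")};pickle.dump(d,open("im4.pkl","wb"))
t=d["top"]["image"][150:260,170:290];s=d["side"]["image"][115:245,175:275]
cv2.imwrite("pics/z4.png",np.hstack([cv2.resize(t,(480,440),interpolation=3),cv2.copyMakeBorder(cv2.resize(s,(320,416),interpolation=3),0,24,0,0,0)]))
E
```

```text
(no output)
```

View pics/z4.png

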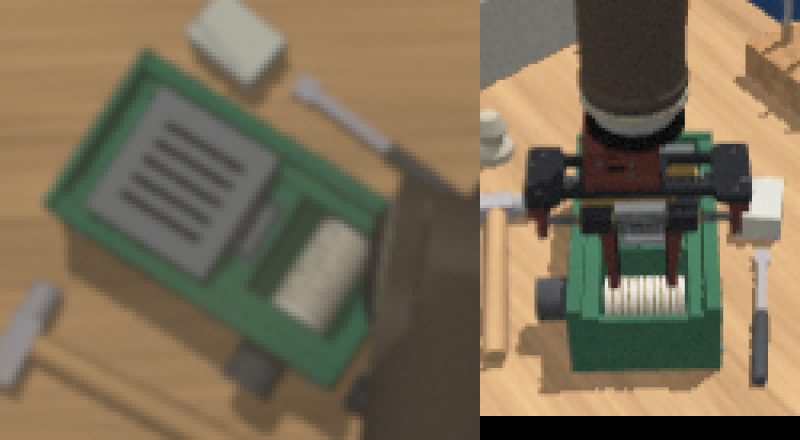

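The cover lies square on the shelf with corners at (167,87), (279,152), (207,280) and (88,208). The opening is clear, part of the depressed tab shows beside the cover, and the bystanders have not moved. I check the numbers and hand in only if they fit.

```bash
python3 - <<'E'
import pickle,numpy as np
from h import *
from plant import arm, get_image, observe
c=pickle.load(open("im4.pkl","rb"))["top"]
f=lambda L:(np.array(L)+.5)/4-.5+[170,150]
m=lambda L:onplane(c,f(L),102).mean(0)[:2]
D=m([(167,87),(279,152),(207,280),(88,208)])-m([(303,173),(425,240),(345,367),(230,295)])
a=np.radians(56.8);x=-78+D@[np.cos(a),np.sin(a)];y=D@[-np.sin(a),np.cos(a)];print(x,y)
if 40<x<75: print(arm.finish_job())
E
```

```text
50.725353995539706 0.3902141368806551
the job is handed in; nothing more can be done
None
```

The job is handed in: the snap tab is pressed fully down, and the cover is slid flat onto the shelf end (about x = 51 mm in the box frame). The opening is completely uncovered and, by the last pictures, the tools and stones have not moved.

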